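# Light the crystal tray and hold the magnifier over the sealed well

### The job

Please let me look at the one drop that is already sealed: switch on the light base under the crystal tray (press its knob down, turn it clockwise to the stop and let it spring back up), then pick up the hand magnifier, bring it across clear of the glassware and hold it level above the one well that has a coverslip on it. Keep the coverslip in the middle of the lens, with about 2 cm of air between the slip and the underside of the magnifier, without touching the tray or the slip and without pushing anything else on the bench about. Finish while holding the magnifier steady there in the gripper; do not put it down or let go.

Things in the scene. Friction and masses are not known exactly. Their poses are not given: they have to be found in the camera images.
- light_base: Low white light box, 220 mm (its x) by 300 mm (its y) by 40 mm high, fixed; origin under its centre. The tray stands on the white frosted panel over its +y two thirds; the grey control strip with the switch (axis 112 mm from the centre towards -y, 45 mm towards -x) is at its -y end, nearer the magnifier.
- switch_grip (a point): Centre of the grip bar of the black press-and-turn light switch; moves and turns with it. Bar 45 mm long (x axis), 13 mm thick (y), 22 mm tall, top 11 mm above this point; it stands on a round skirt 48 mm wide, 8 mm high, whose upper face (11 mm below this point) the fingers may also push. A white line marks the pointer end (-x); on the deck a dot is off, a dash on.
- light_press (a joint): How far the switch is pressed down, m: 0 up, 0.008 bottom. A spring pushes it up: about 3 N at the top, 8 N at the bottom. A catch blocks turning until it is pressed at least 6.5 mm; between off and on it cannot come up; within about 0.1 rad of either end it springs up when let go and is locked there.
- light_turn (a joint): Angle of the light switch, rad: 0 off, growing clockwise seen from above to 1.25 on (a stop). Turning it needs about 0.04 N m.
- tray: Clear plastic 24-well crystal tray, 108 mm (its x) by 150 mm (its y) by 22 mm high, fixed on the light base (underside 40 mm and well rims 62 mm above the bench); origin at the centre of its underside. 4 rows by 6 wells at 24 mm pitch, rims 22 mm in diameter standing 5 mm above the deck.
- coverslip_top (a point): Centre of the upper face of the only coverslip on the tray: a round, faintly grey glass disc, 22 mm in diameter, 1 mm thick, closing one well; its upper face is 63 mm above the bench. Three other wells only have a whitish ring of grease on the rim; the rest are open.
- magnifier_grip (a point): Balance point of the loose black magnifier (about 150 g), on its handle, half-way up. It is 16 mm thick throughout and lies flat: a straight handle 18 mm wide (y axis) runs from 85 mm behind this point (-x) to 25 mm ahead of it, where the round lens frame begins (64 mm outside, 54 mm clear lens). z up.
- magnifier_lens (a point): Centre of the magnifier's lens, half-way through its 16 mm thickness (the underside is 8 mm lower), 57 mm from the balance point along the handle's +x axis; same axes.
- reagent_bottle: Clear bottle with white cap, 60 mm diameter, 125 mm high, standing; origin under its centre. It, the jar, the beaker and the measuring cylinder stand in a row between the magnifier and the light base.
- amber_jar: Amber jar with black cap, 66 mm diameter, 100 mm high, standing; origin under its centre.
- beaker: Clear open beaker, 68 mm diameter, 95 mm high; origin under its centre.
- cylinder_meas: Small measuring cylinder on a round foot 64 mm in diameter, stem 20 mm, 124 mm high; origin under its centre.
- grease_tube: White and green grease tube lying down, about 128 by 27 mm, 26 mm high; origin at its underside.
- syringe: Capped plastic syringe lying down, 130 mm long, 18 mm high; origin under the middle of its barrel.
- tray_lid: Clear tray lid lying on the bench, 112 by 154 mm, 11 mm high; origin under its centre.
- slip_box: White square box of coverslips with a clear lid, 58 mm square, 30 mm high; origin under its centre.
There are look-alikes about, which are no part of the job. What is shaped like the beaker but red or yellow is not meant.

How it is judged:
On the way, in this order (a step that is already met when the one before it is completed fails the run):
1. the light switch has been pressed, turned clockwise to on and has sprung back up (value of joint light_turn above 1.1 rad and value of joint light_press below 0.002 m), for 0.2 s.
2. the magnifier is lifted clear of the bench in the gripper (height (world z) of magnifier_grip above 0.06 m and contact force between magnifier and the fingers above 0.5 N), for 0.2 s.
At the end, for the whole second after the job is handed in: Switch sprung up at on (over 1.1 rad, under 2 mm pressed); lens centre within 8 mm of the coverslip's centre, magnifier's underside 10 to 30 mm above it, level within 7 degrees, still, held by the fingers and touching neither light base, tray, coverslip nor other things (all of step 1 and horizontal distance between magnifier_lens and coverslip_top below 0.008 m and z of magnifier_lens in the frame of coverslip_top between 0.018 and 0.038 m and angle between magnifier_lens's own z axis and vertical below 0.12 rad and contact force between magnifier and the fingers above 1 N and linear speed of magnifier below 0.02 m/s and contact force between magnifier and light_base below 0.1 N and contact force between magnifier and tray below 0.1 N and contact force between magnifier and coverslip below 0.1 N and contact force between magnifier and reagent_bottle below 0.1 N and contact force between magnifier and amber_jar below 0.1 N and contact force between magnifier and beaker below 0.1 N and contact force between magnifier and cylinder_meas below 0.1 N and contact force between magnifier and grease_tube below 0.1 N and contact force between magnifier and syringe below 0.1 N and contact force between magnifier and tray_lid below 0.1 N and contact force between magnifier and slip_box below 0.1 N); the arm keeps its last pose, push and grip.
It fails at once if the tray or its coverslip is touched (over 0.5 N) (contact force between any of tray, coverslip and anything else above 0.5 N).
It fails at once if another thing on the bench is pushed more than 25 mm or, if standing, tipped over (distance of any of reagent_bottle, amber_jar, beaker, cylinder_meas, grease_tube, syringe, tray_lid, slip_box from where it was at the start of the episode above 0.025 m or angle between any of reagent_bottle, amber_jar, beaker, cylinder_meas's own z axis and vertical above 0.4 rad).
It also fails if it takes over 64 s, if anything falls off the work surface, if the arm or the gripper's body presses on something with over 40 N, if the wrist force passes 120 N, or if a joint passes its speed limit or range.

### The arm

A 6-joint arm with a two-finger parallel gripper is mounted at the origin on the work surface. World frame = base frame: x ahead of the robot, y to its left, z up, the work surface at z = 0. Lengths are in m, angles in rad, forces in N, time in s.
With the tool pointing down it reaches from about 0.225 to 0.875 m from the base axis. Payload 3.4 kg.
Tool frame: the origin (TCP) lies between the finger pads; the fingertips stand 11 mm ahead of it and the grasp point (between the pads) lies 8 mm behind it; z points along the fingers, y is the line along which they close (so a half turn about z gives the same grasp; the last joint's range is limited). The gripper opens to 85 mm and grips with 20 to 120 N. Pads are 22 mm wide; open, the fingers measure 114 mm over their backs; the gripper's body (76 mm by 85 mm) begins 54 mm behind the grasp point. The pads swing forward as they close: fully open they stand 13 mm farther back than shut.
Start: joints at [1.193, 0.276, 1.505, -0, 1.361, -0.121], TCP at [0.146, 0.556, 0.242] pointing down, gripper open.
Joint ranges: [-2.89, 2.89], [-0.75, 2.08], [0.22, 2.7], [-1.18, 4.32], [0.11, 2.71], [-2.7, 2.7]. Speed limits (rad/s): [2.57, 2.57, 3.14, 3.14, 3.14, 3.14].

### API

Orientations are given as a unit quaternion [w, x, y, z].
In Python, from rig import sensors, eyes, manip gives the robot as it stands.
- The arm moves only by the tool drive_tool, never from a script. Its argument "deltas" is a list of rows, each an object with "linear": the shift along the world's x, y, z in mm, a list of three; "twist": the turn about the world's z in degrees; "claw": the opening, from 0 (shut) to 1 (fully open). In form: [{"linear": [tx, ty, tz], "twist": twist, "claw": claw}, ...]. A call has 1 to 12 rows; each row is the pose to reach, as a shift and turn from the pose commanded when the call began; what a row does not reach only later rows make up. A row lasts 1/12 s, in which the tool goes at most 41.7 mm and 7.16 degrees, less where a joint would pass 70% of its speed; a pose out of reach is approached as far as the arm can. A call with a gripper value outside its range is refused whole. The fingers move at their own pace and stop on an object; "squeeze" is the grip in N (left out, the last holds). Time passes only in rows, so rows that repeat a pose let the fingers close. It gives the time, the measured TCP pose, the force, the opening and the grip force at its end, in the units of the state.
- sensors.get_state(): the state, without advancing time (a new reading comes with each control period).
- eyes.get_image(name): name is "side" or "top"; returns the picture (420x560x3 uint8, red, green, blue); there is no depth.
- eyes.camera_model(name): a dict with "intrinsics" (3x3 intrinsics, pixels), "dist" ([k1, k2, p1, p2, k3] as OpenCV has them; the pictures are not rectified), "R" (3x3) and "t" (3): a world point X has camera coordinates R X + t. Camera axes: x right, y down, z forward; pixel columns grow to the right and rows downward; lengths in m; the calibration is good to about 2 mm. A picture is of the moment at which its call begins. camera_model takes no time and is no camera call.
- manip.sign_off(): hands the job in; it is judged then, once.
The state is a dict: "clock": time; "qpos": joint angles; "qd": joint speeds; "effort": joint torques, N m; "position": TCP position; "ee_rot": TCP orientation; "contact_force": force on the tool from outside, world axes, zero at the start; "moment": the same for the moment, N m; "width": finger opening in m; "gripper_force": force on a finger pad.
Only numpy, scipy, OpenCV 4.12 (cv2) and the standard library are available. Lean on these libraries where they do the work, as an engineer would, in place of code of your own. Each camera call takes 0.05 s, during which the arm holds its last target. There are 200 camera calls.

## Working session

There is one attempt and no reset: what is moved stays moved. The work goes in short steps, Python scripts to look and compute and a tool call to move; the robot and the scene stay as the last step left them, time stands still between calls to the robot, and variables do not carry over. Pictures are saved under pics/ and viewed, at most 10 in all, crops included, and the job is handed in when it is done.

Besides the shell and the picture viewer there is one more tool, called as name(argument=value, ...) on one line, values as JSON. drive_tool: Moves the arm, as the interface text tells. Its arguments: {"type":"object","properties":{"deltas":{"type":"array","items":{"type":"object","properties":{"linear":{"type":"array","items":{"type":"number"}},"twist":{"type":"number"},"claw":{"type":"number"}}}},"squeeze":{"type":"number"}},"required":["deltas"]}

```bash
mkdir -p pics
cat > h.py <<'E'
import numpy as np, cv2
from rig import sensors, eyes, manip
def cam(n):
    m=eyes.camera_model(n); return [np.array(m[k],float) for k in("intrinsics","dist","R","t")]
def ray(n,uv):
    K,d,R,t=cam(n)
    p=cv2.undistortPoints(np.array([[uv]],float),K,d)[0,0]
    return -R.T@t, R.T@np.array([p[0],p[1],1])
def at(n,uv,z):
    o,v=ray(n,uv); return o+v*(z-o[2])/v[2]
def px(n,X):
    K,d,R,t=cam(n); return cv2.projectPoints(np.array([X],float),cv2.Rodrigues(R)[0],t,K,d)[0][0,0]
def grab(n,f=None):
    im=cv2.cvtColor(np.array(eyes.get_image(n)),cv2.COLOR_RGB2BGR)
    if f: cv2.imwrite(f,im)
    return im
E
python3 - <<'E'
from h import *
for n in("top","side"):
    im=grab(n,f"pics/{n}0.png"); K,d,R,t=cam(n); print(n,-R.T@t,K[0,0]); 
    cv2.imwrite(f"pics/{n}0b.png",cv2.resize(im,(800,600),interpolation=cv2.INTER_CUBIC))
print(sensors.get_state())
E
```

```text
top [0.40784016 0.03502835 1.31092082] 502.3502716405407
side [0.26365889 0.6080641  0.84468551] 390.9688774420636
{'clock': 0.1, 'qpos': array([ 1.19299588e+00,  2.76524756e-01,  1.50601444e+00, -2.46836365e-05,
        1.36072874e+00, -1.20991462e-01]), 'qd': array([-0.00014717, -0.0009846 , -0.0026524 , -0.00091824,  0.00042479,
        0.00078658]), 'effort': array([ 1.28094416e-03, -4.17700446e+01, -2.46404886e+01, -1.49204589e-04,
        5.97257880e-03,  2.85385266e-05]), 'position': array([0.14588226, 0.55570256, 0.24152705]), 'ee_rot': array([-1.95050689e-04,  1.28049325e-01,  9.91767447e-01, -8.14705452e-04]), 'contact_force': array([-1.10126476,  0.12952418,  0.29815373]), 'moment': array([ 0.02799667, -0.02624039, -0.03956593]), 'gripper_force': 0.0, 'width': 0.08567616236690478}
```

View pics/top0b.png

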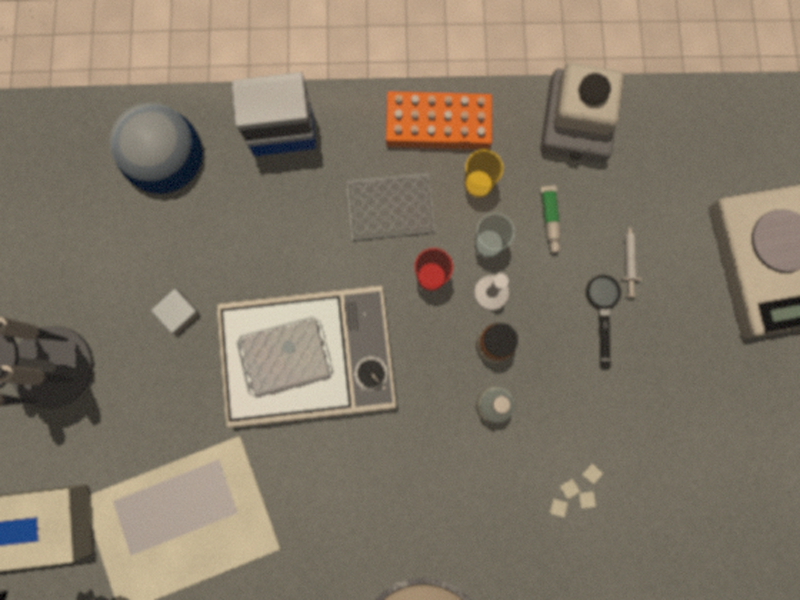

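View pics/side0b.png

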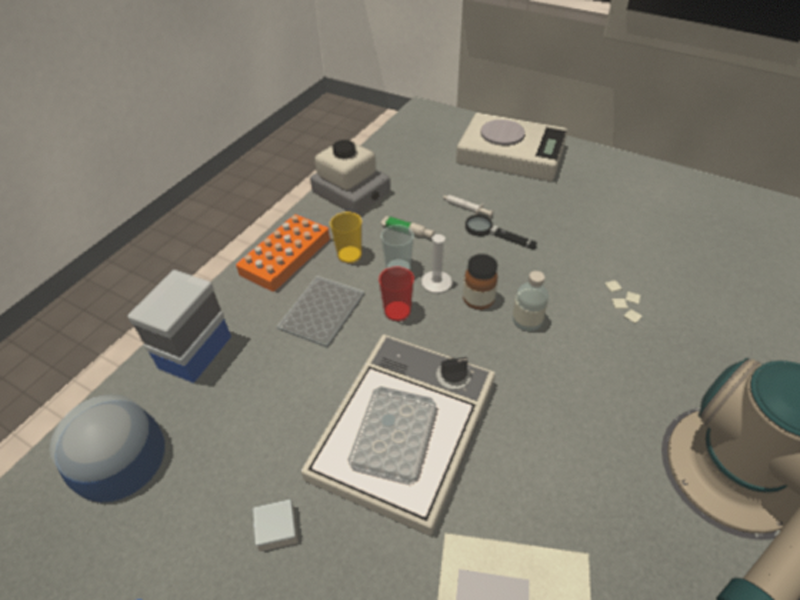

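The top view shows the light base near (307,355) in the 800-px picture, its knob at (370,373), the magnifier lens at (603,290) with the handle end at (605,362), and a candidate slip at (288,347). Next I'll check enlarged crops.

Run:
```python
from h import *
for n in("top","side"):
    a=np.mean([grab(n).astype(float) for _ in range(6)],0); np.save(f"pics/{n}.npy",a)
def crop(n,x0,y0,x1,y1,s):
    a=np.load(f"pics/{n}.npy")[y0:y1,x0:x1]
    a=np.clip((a-a.min())*255/(a.max()-a.min()),0,255).astype(np.uint8)
    return cv2.resize(a,None,fx=s,fy=s,interpolation=cv2.INTER_CUBIC)
A=crop("top",150,200,280,300,6)
cv2.imwrite("pics/c1.png",A)
cv2.imwrite("pics/c2.png",crop("side",210,230,350,370,4))
cv2.imwrite("pics/c3.png",np.hstack([crop("top",395,180,465,270,5),crop("side",310,140,390,230,5)]))
```

```text
(no output)
```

View pics/c1.png

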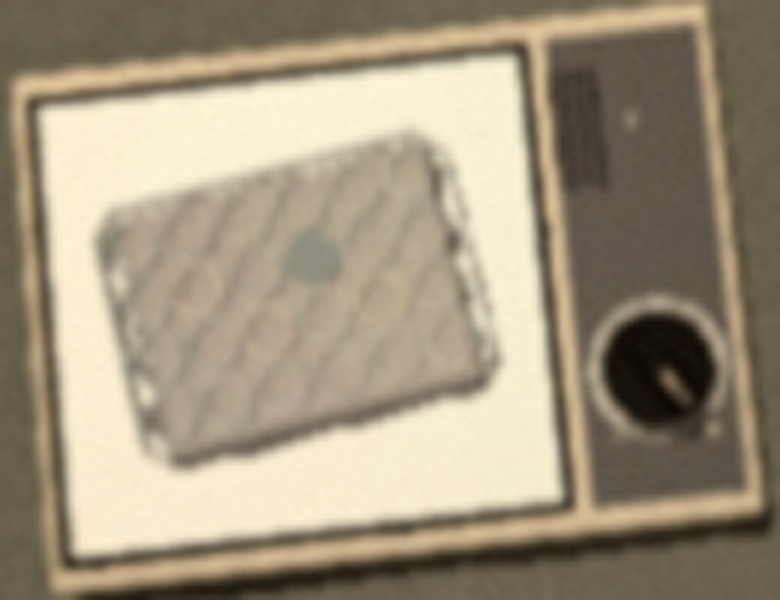

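View pics/c2.png

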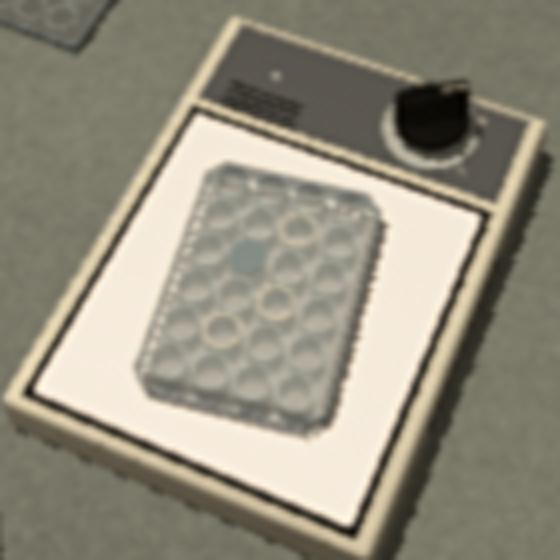

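View pics/c3.png

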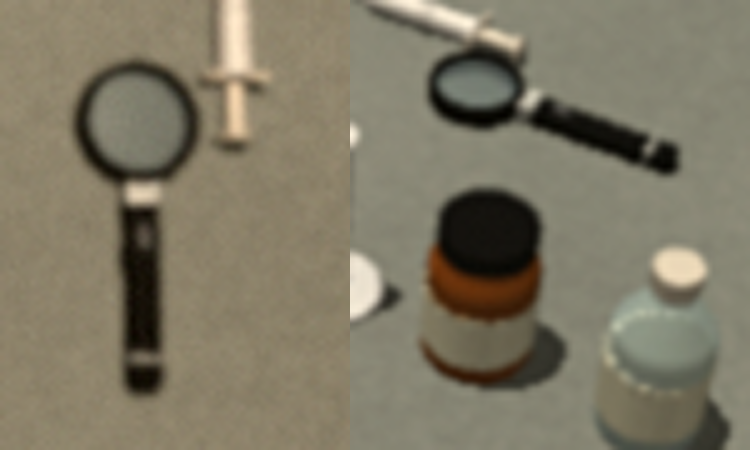

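The only filled grey disc is at c1 (312,258) and c2 (250,256). The three whitish rings at c2 (299,228), (275,302) and (222,331) are only greased wells, and the rest are open. So the disc is the coverslip. The knob is at c1 (658,367), with its pointer towards lower right (the off dot).

Run:
```python
from h import *
np.set_printoptions(precision=4,suppress=True)
T=np.load("pics/top.npy");S=np.load("pics/side.npy")
def cen(a,x,y,r,thr):
    c=a[y-r:y+r+1,x-r:x+r+1]; w=c[...,0]-c[...,2]; w=w-np.median(w); w=np.clip(w-thr*w.max(),0,None)
    yy,xx=np.mgrid[-r:r+1,-r:r+1]; return [x+(w*xx).sum()/w.sum(), y+(w*yy).sum()/w.sum()]
ct=cen(T,202,243,8,.3); cs=cen(S,272,294,9,.3); print("slip px",ct,cs,at("top",ct,.063),at("side",cs,.063))
def p(n,x,y,x0,y0,s): return [x0+(x+.5)/s-.5,y0+(y+.5)/s-.5]
C1=lambda x,y:p("",x,y,150,200,6); C2=lambda x,y:p("",x,y,210,230,4)
C3=lambda x,y:p("",x,y,395,180,5); C4=lambda x,y:p("",x-350,y,310,140,5)
print("lb corners top z.04",[at("top",C1(*c),.04)[:2] for c in((12,78),(706,5),(765,512),(55,592))])
print("lb corners side",[at("side",C2(*c),.04)[:2] for c in((237,17),(545,122),(370,553),(8,400))])
print("ring centre z.04",at("top",C1(658,367),.04),at("side",C2(432,135),.04))
print("line ends z.07",at("top",C1(662,368),.07),at("top",C1(685,403),.07),"side",at("side",C2(442,88),.07),at("side",C2(470,82),.07))
print("marks",at("top",C1(617,437),.04),at("top",C1(712,430),.04))
for z in (.008,.016):
  print("lens",z,at("top",C3(137,121),z),at("side",C4(477,88),z))
  print("tail",z,at("top",C3(143,392),z), at("side",C4(672,160),z),"neck", at("top",C3(141,180),z), at("side",C4(525,100),z))
K=[("bottle",(505,415)),]
for nm,(u,v),z in(("bottle cap",(502,405),.125),("jar cap",(500,338),.1),("beaker top",(495,232),.095),("cyl foot",(491,293),.005),("redcup top",(434,267),.095),("syr end",(632,296),.01),("tube end",(555,250),.012)):
  print(nm,at("top",(u*.7,v*.7),z))
```

```text
slip px [np.float64(201.5360699814443), np.float64(242.48354602946188)] [np.float64(271.41791440809675), np.float64(293.65315947083127)] [0.5193 0.218  0.063 ] [0.5205 0.2205 0.063 ]
lb corners top z.04 [array([0.6011, 0.3489]), array([0.6248, 0.0527]), array([0.4101, 0.0332]), array([0.3852, 0.3283])]
lb corners side [array([0.625 , 0.0558]), array([0.4124, 0.0371]), array([0.3851, 0.3296]), array([0.5981, 0.3508])]
ring centre z.04 [0.4714 0.0764 0.04  ] [0.4703 0.0797 0.04  ]
line ends z.07 [0.4695 0.0738 0.07  ] [0.455  0.0647 0.07  ] side [0.4723 0.0649 0.07  ] [0.4591 0.0525 0.07  ]
marks [0.4428 0.0941 0.04  ] [0.4446 0.0544 0.04  ]
lens 0.008 [ 0.6104 -0.3554  0.008 ] [ 0.6125 -0.3546  0.008 ]
tail 0.008 [ 0.4679 -0.348   0.008 ] [ 0.4736 -0.3479  0.008 ] neck [ 0.5789 -0.3552  0.008 ] [ 0.5796 -0.3583  0.008 ]
lens 0.016 [ 0.6092 -0.353   0.016 ] [ 0.6092 -0.3454  0.016 ]
tail 0.016 [ 0.4676 -0.3457  0.016 ] [ 0.4716 -0.3388  0.016 ] neck [ 0.5779 -0.3528  0.016 ] [ 0.5766 -0.349   0.016 ]
bottle cap [ 0.4082 -0.1404  0.125 ]
jar cap [ 0.5204 -0.1463  0.1   ]
beaker top [ 0.7063 -0.1478  0.095 ]
cyl foot [ 0.613  -0.1481  0.005 ]
redcup top [ 0.6469 -0.039   0.095 ]
syr end [ 0.5996 -0.4084  0.01  ]
tube end [ 0.6896 -0.2704  0.012 ]
```

drive_tool(deltas=[{"linear":[324,-479,-50],"twist":55,"claw":0.4},{"linear":[324,-479,-50],"twist":55,"claw":0.4},{"linear":[324,-479,-50],"twist":55,"claw":0.4},{"linear":[324,-479,-50],"twist":55,"claw":0.4},{"linear":[324,-479,-50],"twist":55,"claw":0.4},{"linear":[324,-479,-50],"twist":55,"claw":0.4},{"linear":[324,-479,-50],"twist":55,"claw":0.4},{"linear":[324,-479,-50],"twist":55,"claw":0.4},{"linear":[324,-479,-50],"twist":55,"claw":0.4},{"linear":[324,-479,-50],"twist":55,"claw":0.4},{"linear":[324,-479,-50],"twist":55,"claw":0.4},{"linear":[324,-479,-50],"twist":55,"claw":0.4}], squeeze=40)

```text
clock: 1.7
position: [0.407, 0.1706, 0.2025]
ee_rot: [0.001, -0.344, 0.939, 0.0]
contact_force: [0.4, 0.6, -0.2]
width: 0.0339
gripper_force: 0.0
```

drive_tool(deltas=[{"linear":[60,-89,-60],"twist":0,"claw":0.4},{"linear":[60,-89,-60],"twist":0,"claw":0.4},{"linear":[60,-89,-60],"twist":0,"claw":0.4},{"linear":[60,-89,-60],"twist":0,"claw":0.4},{"linear":[60,-89,-60],"twist":0,"claw":0.4},{"linear":[60,-89,-60],"twist":0,"claw":0.4}])

```text
clock: 2.2
position: [0.4659, 0.0836, 0.1424]
ee_rot: [-0.0, -0.344, 0.939, 0.0]
contact_force: [0.3, -0.5, 0.4]
width: 0.0345
gripper_force: 0.0
```

drive_tool(deltas=[{"linear":[4,-7,-40],"twist":0,"claw":0.4},{"linear":[4,-7,-40],"twist":0,"claw":0.4},{"linear":[4,-7,-40],"twist":0,"claw":0.4},{"linear":[4,-7,-40],"twist":0,"claw":0.4}])

```text
clock: 2.53
position: [0.4703, 0.0775, 0.1035]
ee_rot: [0.001, -0.345, 0.939, 0.0]
contact_force: [-0.1, -0.5, 0.3]
width: 0.034
gripper_force: 0.0
```

Run:
```python
from h import *
s=grab("side")[215:295,270:370]; t=grab("top")[220:300,210:310]
cv2.imwrite("pics/d1.png",np.hstack([cv2.resize(a,(400,320),interpolation=cv2.INTER_CUBIC) for a in(s,t)]))
print(sensors.get_state()["position"])
for z in(.07,.078): print(z,[(px("side",(.470,.077,z))-(270,215))*4])
```

```text
[0.47101654 0.07729144 0.1039998 ]
0.07 [array([195.40183614, 162.04222698])]
0.078 [array([196.13191813, 154.20736766])]
```

View pics/d1.png

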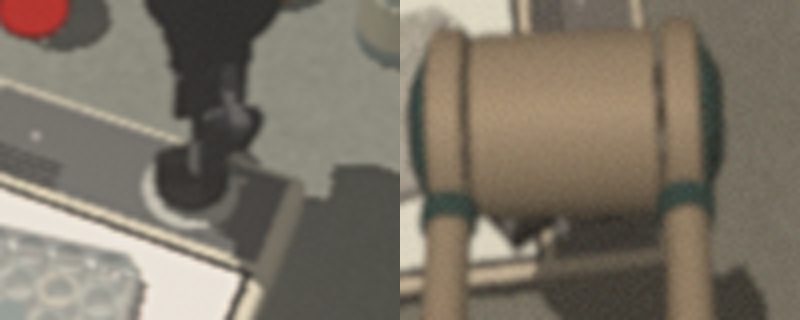

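The side crop shows the gripper directly above the knob (about (195,160)), with a finger either side of the bar. I'll descend in steps and watch the force.

drive_tool(deltas=[{"linear":[0,0,-15],"twist":0,"claw":0.4},{"linear":[0,0,-25],"twist":0,"claw":0.4},{"linear":[0,0,-28],"twist":0,"claw":0.4},{"linear":[0,0,-28],"twist":0,"claw":0.4}])

```text
clock: 2.97
position: [0.4702, 0.0767, 0.0747]
ee_rot: [0.0, -0.345, 0.939, 0.0]
contact_force: [0.2, -0.9, 0.7]
width: 0.0341
gripper_force: 0.0
```

drive_tool(deltas=[{"linear":[0,0,-4],"twist":0,"claw":0.4},{"linear":[0,0,-4],"twist":0,"claw":0.05},{"linear":[0,0,-4],"twist":0,"claw":0.05},{"linear":[0,0,-4],"twist":0,"claw":0.05},{"linear":[0,0,-4],"twist":0,"claw":0.05},{"linear":[0,0,-4],"twist":0,"claw":0.05}])

```text
clock: 3.47
position: [0.4708, 0.0764, 0.0707]
ee_rot: [0.001, -0.344, 0.939, -0.0]
contact_force: [0.1, 0.3, 3.4]
width: 0.0122
gripper_force: 43.2
```

drive_tool(deltas=[{"linear":[0,0,-3],"twist":0,"claw":0.05},{"linear":[0,0,-6],"twist":0,"claw":0.05},{"linear":[0,0,-8],"twist":0,"claw":0.05},{"linear":[0,0,-8],"twist":0,"claw":0.05},{"linear":[0,0,-8],"twist":0,"claw":0.05}])

```text
clock: 3.88
position: [0.4708, 0.0764, 0.0634]
ee_rot: [0.001, -0.344, 0.939, -0.0]
contact_force: [-2.1, 0.5, 13.0]
width: 0.0119
gripper_force: 45.0
```

drive_tool(deltas=[{"linear":[0,0,0],"twist":-7,"claw":0.05},{"linear":[0,0,0],"twist":-14,"claw":0.05},{"linear":[0,0,0],"twist":-21,"claw":0.05}])

```text
clock: 4.13
position: [0.4704, 0.0771, 0.0634]
ee_rot: [0.001, -0.164, 0.986, 0.001]
contact_force: [-3.7, 3.5, 14.3]
width: 0.0121
gripper_force: 45.2
```

Turning freely while pressed.

drive_tool(deltas=[{"linear":[0,0,0],"twist":-7,"claw":0.05},{"linear":[0,0,0],"twist":-14,"claw":0.05},{"linear":[0,0,0],"twist":-21,"claw":0.05},{"linear":[0,0,0],"twist":-28,"claw":0.05},{"linear":[0,0,0],"twist":-35,"claw":0.05},{"linear":[0,0,0],"twist":-42,"claw":0.05},{"linear":[0,0,0],"twist":-49,"claw":0.05},{"linear":[0,0,0],"twist":-52,"claw":0.05},{"linear":[0,0,0],"twist":-52,"claw":0.05}])

```text
clock: 4.88
position: [0.4706, 0.0787, 0.0634]
ee_rot: [0.0, 0.282, 0.959, 0.002]
contact_force: [-2.2, 9.7, 13.8]
width: 0.0124
gripper_force: 45.6
```

```bash
python3 -c "
from h import *
s=sensors.get_state();print(s['position'],s['ee_rot'],s['contact_force'],s['moment'])"
```

```text
[0.47064685 0.07873404 0.06337463] [1.41085696e-04 2.82425604e-01 9.59286527e-01 2.26207682e-03] [-2.20957241  9.7272161  13.75365004] [1.5130181  0.3235024  0.65365733]
```

drive_tool(deltas=[{"linear":[0,0,0],"twist":0,"claw":0.4},{"linear":[0,0,0],"twist":0,"claw":0.4},{"linear":[0,0,0],"twist":0,"claw":0.4},{"linear":[0,0,15],"twist":0,"claw":0.4},{"linear":[0,0,40],"twist":0,"claw":0.4},{"linear":[0,0,80],"twist":0,"claw":0.4},{"linear":[0,0,120],"twist":0,"claw":0.4},{"linear":[-30,-40,150],"twist":0,"claw":0.5},{"linear":[-30,-80,160],"twist":0,"claw":0.6},{"linear":[-30,-120,160],"twist":0,"claw":0.6},{"linear":[-30,-120,160],"twist":0,"claw":0.6}])

```text
clock: 5.8
position: [0.4403, -0.0482, 0.2234]
ee_rot: [0.002, 0.283, 0.959, -0.002]
contact_force: [0.0, -0.2, -0.4]
width: 0.0513
gripper_force: 0.0
```

Run:
```python
from h import *
s=grab("side")[215:295,270:370]; t=grab("top")[220:300,210:310]
cv2.imwrite("pics/d2.png",np.hstack([cv2.resize(a,(400,320),interpolation=cv2.INTER_CUBIC) for a in(s,t)]))
```

```text
(no output)
```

View pics/d2.png

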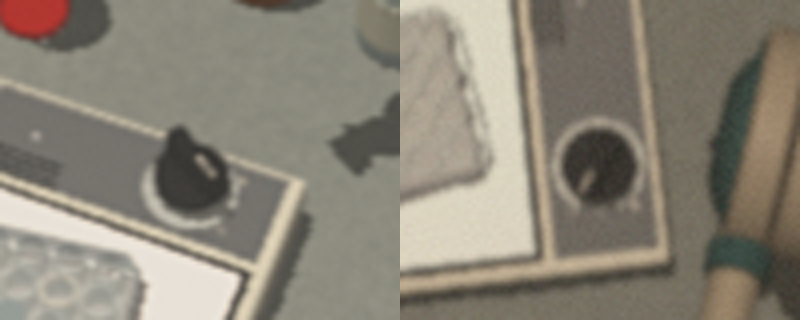

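The top crop shows the pointer at lower left (on dash), and the side view shows the bar top back at its raised height. Next, the magnifier.

drive_tool(deltas=[{"linear":[114,-302,0],"twist":30,"claw":0.6},{"linear":[114,-302,0],"twist":30,"claw":0.6},{"linear":[114,-302,0],"twist":30,"claw":0.6},{"linear":[114,-302,0],"twist":30,"claw":0.6},{"linear":[114,-302,0],"twist":30,"claw":0.6},{"linear":[114,-302,0],"twist":30,"claw":0.6},{"linear":[114,-302,0],"twist":30,"claw":0.6},{"linear":[114,-302,0],"twist":30,"claw":0.6},{"linear":[114,-302,0],"twist":30,"claw":0.6},{"linear":[114,-302,0],"twist":30,"claw":0.6},{"linear":[114,-302,0],"twist":30,"claw":0.6},{"linear":[114,-302,0],"twist":30,"claw":0.6}])

```text
clock: 6.9
position: [0.554, -0.3436, 0.2217]
ee_rot: [-0.001, 0.023, 1.0, 0.001]
contact_force: [0.0, 0.9, -0.4]
width: 0.0513
gripper_force: 0.0
```

drive_tool(deltas=[{"linear":[0,0,-170],"twist":0,"claw":0.6},{"linear":[0,0,-170],"twist":0,"claw":0.6},{"linear":[0,0,-170],"twist":0,"claw":0.6},{"linear":[0,0,-170],"twist":0,"claw":0.6},{"linear":[0,0,-170],"twist":0,"claw":0.6},{"linear":[0,0,-170],"twist":0,"claw":0.6},{"linear":[0,0,-170],"twist":0,"claw":0.6}])

```text
clock: 7.48
position: [0.5555, -0.3456, 0.0544]
ee_rot: [0.001, 0.023, 1.0, -0.001]
contact_force: [0.6, -0.5, 0.5]
width: 0.0514
gripper_force: 0.0
```

drive_tool(deltas=[{"linear":[-1,-4,-20],"twist":0,"claw":0.6},{"linear":[-1,-4,-35],"twist":0,"claw":0.6},{"linear":[-1,-4,-39],"twist":0,"claw":0.6},{"linear":[-1,-4,-39],"twist":0,"claw":0.6}])

```text
clock: 7.82
position: [0.5541, -0.3501, 0.0152]
ee_rot: [0.001, 0.024, 1.0, -0.001]
contact_force: [0.4, -0.3, -0.5]
width: 0.0515
gripper_force: 0.0
```

drive_tool(deltas=[{"linear":[0,0,0],"twist":0,"claw":0.1},{"linear":[0,0,0],"twist":0,"claw":0.1},{"linear":[0,0,0],"twist":0,"claw":0.1},{"linear":[0,0,0],"twist":0,"claw":0.1},{"linear":[0,0,0],"twist":0,"claw":0.1},{"linear":[0,0,0],"twist":0,"claw":0.1}], squeeze=70)

```text
clock: 8.32
position: [0.5543, -0.3503, 0.0154]
ee_rot: [0.001, 0.024, 1.0, -0.001]
contact_force: [-0.9, 1.1, 6.5]
width: 0.016
gripper_force: 70.8
```

drive_tool(deltas=[{"linear":[0,0,10],"twist":0,"claw":0.1},{"linear":[0,0,30],"twist":0,"claw":0.1},{"linear":[0,0,55],"twist":0,"claw":0.1},{"linear":[0,0,80],"twist":0,"claw":0.1},{"linear":[0,0,110],"twist":0,"claw":0.1},{"linear":[0,0,140],"twist":0,"claw":0.1},{"linear":[0,0,170],"twist":0,"claw":0.1},{"linear":[0,0,195],"twist":0,"claw":0.1},{"linear":[0,0,215],"twist":0,"claw":0.1},{"linear":[0,0,225],"twist":0,"claw":0.1},{"linear":[0,0,225],"twist":0,"claw":0.1},{"linear":[0,0,225],"twist":0,"claw":0.1}])

```text
clock: 9.32
position: [0.5529, -0.3494, 0.2381]
ee_rot: [-0.0, 0.024, 1.0, 0.0]
contact_force: [-0.6, 1.1, -1.0]
width: 0.0163
gripper_force: 69.9
```

Run:
```python
from h import *
s=grab("side"); cv2.imwrite("pics/e1.png",cv2.resize(s[60:240,270:510],(800,600),interpolation=cv2.INTER_CUBIC))
```

```text
(no output)
```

View pics/e1.png

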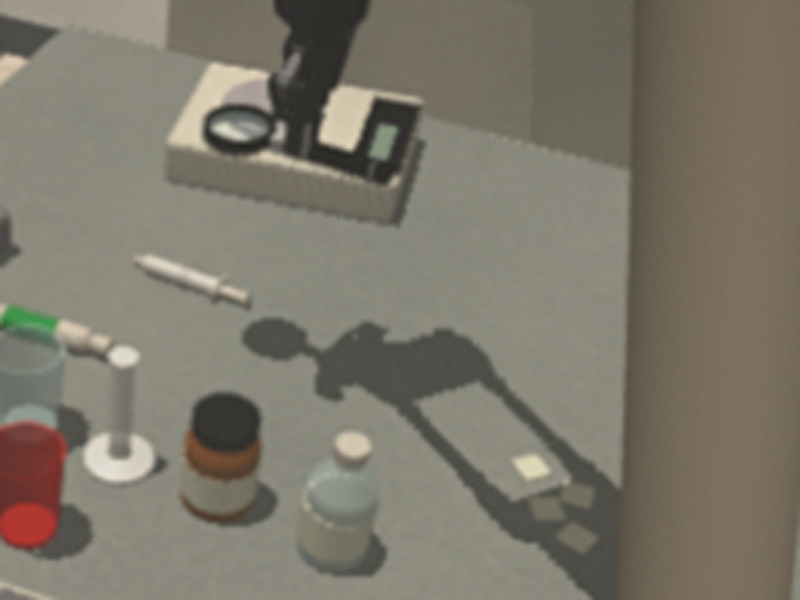

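The magnifier is held level, with the lens at crop (240,128). Now I'll carry it over at height.

drive_tool(deltas=[{"linear":[-3,20,0],"twist":0,"claw":0.1},{"linear":[-8,50,0],"twist":0,"claw":0.1},{"linear":[-13,85,0],"twist":0,"claw":0.1},{"linear":[-18,120,0],"twist":0,"claw":0.1},{"linear":[-24,155,0],"twist":0,"claw":0.1},{"linear":[-30,190,0],"twist":0,"claw":0.1},{"linear":[-35,225,0],"twist":0,"claw":0.1},{"linear":[-41,260,0],"twist":0,"claw":0.1},{"linear":[-46,290,0],"twist":0,"claw":0.1},{"linear":[-50,315,0],"twist":0,"claw":0.1},{"linear":[-52,330,0],"twist":0,"claw":0.1},{"linear":[-52,330,0],"twist":0,"claw":0.1}])

```text
clock: 10.37
position: [0.4991, -0.0163, 0.2364]
ee_rot: [-0.002, 0.022, 1.0, 0.001]
contact_force: [0.0, -0.2, -1.0]
width: 0.0161
gripper_force: 69.9
```

drive_tool(deltas=[{"linear":[-3,20,0],"twist":0,"claw":0.1},{"linear":[-8,50,0],"twist":0,"claw":0.1},{"linear":[-13,85,0],"twist":0,"claw":0.1},{"linear":[-18,120,0],"twist":0,"claw":0.1},{"linear":[-24,155,0],"twist":0,"claw":0.1},{"linear":[-30,190,-20],"twist":0,"claw":0.1},{"linear":[-35,215,-40],"twist":0,"claw":0.1},{"linear":[-37,235,-60],"twist":0,"claw":0.1},{"linear":[-37,241,-80],"twist":0,"claw":0.1},{"linear":[-37,241,-90],"twist":0,"claw":0.1},{"linear":[-37,241,-90],"twist":0,"claw":0.1},{"linear":[-37,241,-90],"twist":0,"claw":0.1}])

```text
clock: 11.37
position: [0.4642, 0.2202, 0.1475]
ee_rot: [-0.001, 0.024, 1.0, -0.001]
contact_force: [0.8, 0.6, -0.8]
width: 0.0158
gripper_force: 69.8
```

drive_tool(deltas=[{"linear":[0,1,-15],"twist":0,"claw":0.1},{"linear":[0,1,-30],"twist":0,"claw":0.1},{"linear":[0,1,-40],"twist":0,"claw":0.1},{"linear":[0,1,-44],"twist":0,"claw":0.1},{"linear":[0,1,-44],"twist":0,"claw":0.1},{"linear":[0,1,-44],"twist":0,"claw":0.1}])

```text
clock: 11.87
position: [0.4649, 0.2221, 0.1049]
ee_rot: [0.001, 0.024, 1.0, 0.0]
contact_force: [-0.5, 0.3, -1.2]
width: 0.0157
gripper_force: 69.9
```

Run:
```python
from h import *
a=np.mean([grab("side").astype(float) for _ in range(4)],0)[245:335,210:330]; b=np.mean([grab("top").astype(float) for _ in range(2)],0)[200:290,150:270]
r=lambda a:cv2.resize(np.clip(a*1.2,0,255).astype(np.uint8),None,fx=4,fy=4,interpolation=cv2.INTER_CUBIC)
a=cv2.resize(np.clip(a*1.2,0,255).astype(np.uint8),(800,600),interpolation=cv2.INTER_CUBIC)
cv2.imwrite("pics/f1.png",a); s=sensors.get_state(); p=s["position"]; print(p)
L=p+(.056,-.003,-.0074)
f=lambda X:(px("side",X)-(210,245)+.5)*600/90
print("pred lens top",f(L+(0,0,.008)),"bottom",f(L-(0,0,.008)),"slip",f((.52,.219,.063)),"measured slip",(np.array([271.4,293.65])-(210,245)+.5)*600/90)
```

```text
[0.46453981 0.22249236 0.10480885]
pred lens top [409.72292464 258.60038489] bottom [411.43282808 284.38050652] slip [416.24249737 324.9696239 ] measured slip [412.66666667 327.66666667]
```

View pics/f1.png

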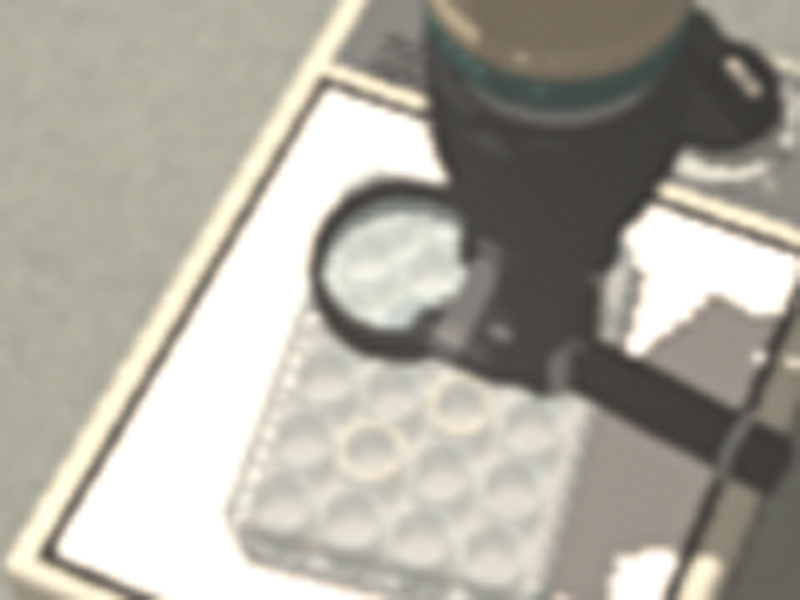

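The lens frame's left edge is at crop x≈313, its top at y≈180 and its bottom at y≈358, with the slip behind it near (413,315). I'll compare this with the projected frame outline.

Run:
```python
from h import *
p=sensors.get_state()["position"]; L0=p+(.056,-.003,-.0074)
f=lambda X:(px("side",X)-(210,245)+.5)*600/90
th=np.linspace(0,2*np.pi,73)
def ext(L,r=.032):
    P=np.array([f(L+np.array([r*np.cos(a),r*np.sin(a),h])) for a in th for h in(-.008,.008)]); return P.min(0)[0],P[:,1].min(),P[:,1].max()
b=ext(L0); print(b)
J=np.array([np.array(ext(L0+np.eye(3)[i]*.005))-b for i in range(2)]).T/5
print("d mm for seen", np.linalg.lstsq(J,np.array([313,180,358])-b,rcond=None)[0])
```

```text
(np.float64(312.8065017835938), np.float64(177.3442485426051), np.float64(369.1338124656795))
d mm for seen [ 0.86679856 -1.51557642]
```

drive_tool(deltas=[{"linear":[-1,1,-3],"twist":0,"claw":0.1},{"linear":[-1,2,-6],"twist":0,"claw":0.1},{"linear":[-1,2,-6],"twist":0,"claw":0.1},{"linear":[-1,2,-6],"twist":0,"claw":0.1},{"linear":[-1,2,-6],"twist":0,"claw":0.1},{"linear":[-1,2,-6],"twist":0,"claw":0.1}])

```text
clock: 12.67
position: [0.4633, 0.2244, 0.0982]
ee_rot: [0.0, 0.024, 1.0, 0.0]
contact_force: [0.1, 0.5, -1.9]
width: 0.0162
gripper_force: 69.9
```

Run:
```python
from h import *
p=sensors.get_state()["position"]; L=p+(.056,-.003,-.0074); print(p)
f=lambda X:(px("side",X)-(210,245)+.5)*600/90
d=np.array([.9987,-.05,0])
T=L-d*.142
o=np.array([.05,.9987,0])*.009
print("tail corners",[f(T+s*o+(0,0,h)).round() for s in(-1,1) for h in(-.008,.008)])
a=np.mean([grab("side").astype(float) for _ in range(4)],0)[245:335,210:330]
a=cv2.resize(np.clip(a*1.2,0,255).astype(np.uint8),(800,600),interpolation=cv2.INTER_CUBIC)
th=np.linspace(0,2*np.pi,60)
for h in(-.008,.008):
    P=np.array([f(L+np.array([.032*np.cos(t),.032*np.sin(t),h])) for t in th]); cv2.polylines(a,[P.round().astype(np.int32)],True,(0,0,255) if h>0 else (255,0,0),1)
    for s in(-1,1): cv2.line(a,*[tuple(int(v) for v in f(q+s*o+(0,0,h))) for q in(T,L-d*.032)],(0,0,255) if h>0 else (255,0,0),1)
cv2.imwrite("pics/f2.png",a)
```

```text
[0.46328108 0.22440885 0.09824769]
tail corners [array([802., 482.]), array([806., 458.]), array([775., 526.]), array([779., 503.])]
```

View pics/f2.png

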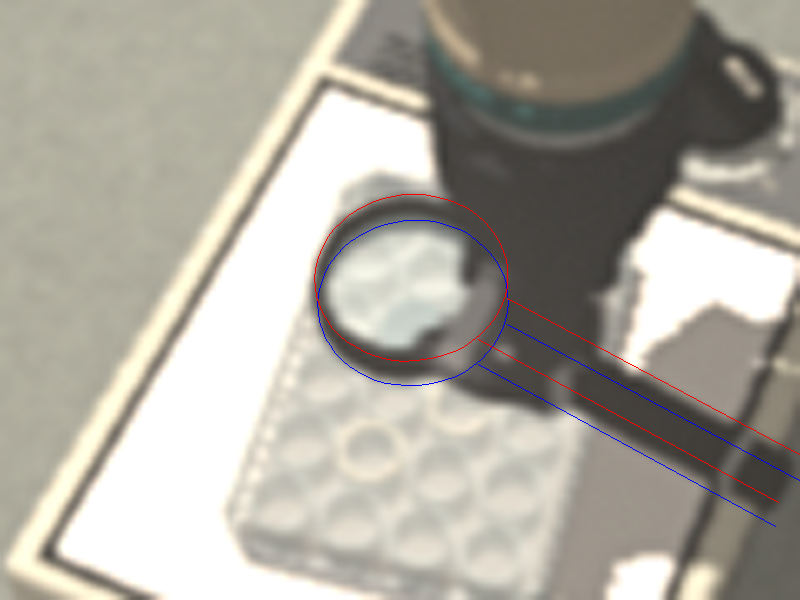

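The outline overlays the real frame to within about 2 mm. The handle is level, the slip sits under the lens centre, and the air gap is about 20 mm. I'll hand in.

```bash
python3 -c "
from h import *
print(manip.sign_off())"
```

```text
the job is handed in; nothing more can be done
None
```

I've handed the job in: the light switch is turned to on and sprung back up, and the gripper is holding the magnifier level over the sealed well. By my camera estimate the lens is centred on the coverslip to within about 2 mm, with about 20 mm of air; no verdict came back.

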